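# Slide the spacer sleeve over the food processor's drive shaft

### The job

Take the tall white spacer sleeve out of the blue tray and slide it over the upright drive shaft of the food processor base, lowering it until it sits fully home and upright around the shaft before you let go of it. Leave the red ring and the black cap where they are in the tray.

Things in the scene. Friction and masses are not known exactly. Their poses are not given: they have to be found in the camera images.
- sleeve_center (a point): White nylon spacer sleeve, an open tube upright in the blue tray (fixed, floor 4 mm, rim 14 mm high): 56 mm outside diameter, 56 mm tall, through bore 34 mm, about 100 g; same both ways up. The point is its centre, on the bore axis half-way up; z runs along the bore. Its neighbours stand at least 120 mm away, centre to centre.
- shaft_seat (a point): Seat of the upright steel drive shaft on the fixed white motor base (240 x 260 mm, top 95 mm above the table): the point on the shaft axis at the top of the black boss (72 mm wide, 110 mm above the table) where the sleeve's foot rests; z up. Shaft 18 mm in diameter, 62 mm high from here, its last 12 mm tapering to 10 mm. Home, the sleeve's centre is 28 mm above this point.
- red_ring_center (a point): Bystander: a low red plastic ring lying flat in the tray, 60 mm outside diameter, 20 mm tall, bore 24 mm. The point is its centre, half-way up. It stays where it is.
- black_cap_center (a point): Bystander: a solid black plastic cap standing in the tray, 52 mm in diameter, 44 mm tall with a bevelled top. The point is its centre, half-way up. It stays where it is.
Not all that is in view belongs to the job. Of the things that look like the part that bears sleeve_center, the largest one is meant.

How it is judged (in metres and radians):
At the end, for the whole second after the job is handed in: The white sleeve is around the drive shaft (axes within 12 mm), its foot on the boss (height within 5 mm of home), upright within 10 degrees, and at rest (horizontal distance between sleeve_center and shaft_seat below 0.012 m and z of sleeve_center in the frame of shaft_seat between 0.023 and 0.033 m and angle between the z axis of sleeve_center and the z axis of shaft_seat, either way round below 0.175 rad and linear speed of sleeve below 0.02 m/s); the robot touches nothing.
It fails at once if the sleeve is let go above the shaft seat while more than 20 mm short of home (dropped) (horizontal distance between sleeve_center and shaft_seat below 0.06 m and z of sleeve_center in the frame of shaft_seat above 0.048 m and contact force between the fingers and sleeve below 0.05 N).
It fails at once if the red ring is moved more than 30 mm (distance of red_ring_center from where it was at the start of the episode above 0.03 m).
It fails at once if the black cap is moved more than 30 mm (distance of black_cap_center from where it was at the start of the episode above 0.03 m).
It also fails if it takes over 42 s, if anything falls off the work surface, if the arm or the gripper's body presses on something with over 40 N, if the wrist force passes 120 N, or if a joint passes its speed limit or range.

### The arm

A 6-joint arm with a two-finger parallel gripper is mounted at the origin on the work surface. World frame = base frame: x ahead of the robot, y to its left, z up, the work surface at z = 0. Lengths are in m, angles in degrees, forces in N, time in s.
With the tool pointing down it reaches from about 0.25 to 0.725 m from the base axis. Payload 9.7 kg.
Tool frame: the origin (TCP) lies at the very end of the fingers, on their centre line; the grasp point (between the pads) lies 19 mm behind it; z points along the fingers, y is the line along which they close (so a half turn about z gives the same grasp; the last joint's range is limited). The gripper opens to 85 mm and grips with 20 to 120 N. Pads are 22 mm wide; open, the fingers measure 114 mm over their backs; the gripper's body (76 mm by 85 mm) begins 54 mm behind the grasp point. The pads swing forward as they close: fully open they stand 13 mm farther back than shut.
Start: joints at [-74.714, 4.979, 10.078, 95.1, 0, 90], TCP at [0.145, -0.531, 0.231] pointing down, gripper open.
Joint ranges: [-179.16, 179.16], [-48.56, 103.87], [-65.8, 70.77], [-126.05, 130.52], [-82.76, 87.17], [-180, 180]. Speed limits (degrees/s): [127.2, 127.2, 147.25, 180, 180, 180].

### API

Orientations are given as [roll, pitch, yaw] about the fixed x, y, z axes, in that order (R = Rz(yaw) Ry(pitch) Rx(roll)).
In Python, from workcell import bot gives the robot as it stands.
- The arm moves only by the tool arm_command, never from a script. Its argument "series" is a list of rows, each a list of 4 numbers: the shift along the tool's x, y, z in m, then the turn about the tool's z in rad. A call has exactly 5 rows; each row is the pose to reach, as a shift and turn from the pose commanded when the call began, along the tool's axes at that moment; what a row does not reach only later rows make up. A row lasts 1/10 s, in which the tool goes at most 50 mm and 8.59 degrees, less where a joint would pass 70% of its speed; a pose out of reach is approached as far as the arm can. A call with a gripper value outside its range is refused whole. "hand" is the finger opening in m, from 0 to 0.0854, set as the call begins (left out, the last holds). The fingers move at their own pace and stop on an object; "grip_force" is the grip in N (left out, the last holds). Time passes only in rows, so rows that repeat a pose let the fingers close, or fill a call up. It gives the time, the measured TCP pose, the force, the opening and the grip force at its end, in the units of the state.
- bot.get_obs(): the state, without advancing time (a new reading comes with each control period).
- bot.camera(name): name is "scene" or "top"; returns a dict with "color" (384x512x3 uint8, blue, green, red), "camera_matrix" (3x3 intrinsics, pixels), "xyz" and "orientation" of the camera in the world. Camera axes: x right, y up, looking along -z (the intrinsics and any distortion apply to the point x, -y, -z); pixel columns grow to the right and rows downward; lengths in m; the calibration is good to about 2 mm. A picture is of the moment at which its call begins. There is no depth.
- bot.job_done(): hands the job in; it is judged then, once.
Trained networks look in the newest picture that a camera, given by its name, has taken for a name from the list of things; names that differ only in an ending like _2 or _b are one class to them, and where a whole thing is asked for, a point or a joint stands for the part that bears it (a point fixed in the world has none). Each returns a list of dicts, best first, with "confidence" (0 to 1); they miss things now and then, are a little off and sometimes report something else, mostly with a low value. They report only what shows in the picture. A call takes as long as a camera call. They do not tell look-alikes from the thing itself.
- bot.find_in(camera, target): "location" ([column, row] in pixels, amid what is visible of it).
- bot.mark_of(camera, target): "location" ([column, row] in pixels: a listed point, or the origin of a listed thing).
The state is a dict: "time": time; "q": joint angles; "qd": joint speeds; "joint_efforts": joint torques, N m; "ee_pos": TCP position; "tcp_rot": TCP orientation; "wrist_force": force on the tool from outside, world axes, zero at the start; "torque": the same for the moment, N m; "opening": finger opening in m; "grasp_force": force on a finger pad.
Only numpy, scipy, OpenCV 4.12 (cv2) and the standard library are available. Lean on these libraries where they do the work, as an engineer would, in place of code of your own. Each camera call takes 0.05 s, during which the arm holds its last target. There are 200 camera calls.

## Working session

There is one attempt and no reset: what is moved stays moved. The work goes in short steps, Python scripts to look and compute and a tool call to move; the robot and the scene stay as the last step left them, time stands still between calls to the robot, and variables do not carry over. Pictures are saved under pics/ and viewed, at most 10 in all, crops included, and the job is handed in when it is done.

Besides the shell and the picture viewer there is one more tool, called after "Emit:" in YAML: its name, and indented under it one key for each argument. arm_command: Moves the arm, as the interface text tells. Its arguments: {"type":"object","properties":{"series":{"type":"array"},"hand":{"type":"number"},"grip_force":{"type":"number"}},"required":["series"]}

```bash
mkdir -p pics; python3 - <<'E'
from workcell import bot
import cv2
for c in("scene","top"):
    d=bot.camera(c); cv2.imwrite(f"pics/{c}0.png",d["color"])
    print(c,d["camera_matrix"],d["xyz"],d["orientation"],[k for k in d])
    for n in("sleeve_center","shaft_seat","red_ring_center","black_cap_center"):
        print(n,bot.mark_of(c,n),bot.find_in(c,n) if n!="shaft_seat" else "")
print(bot.get_obs())
E
```

```text
scene [[399.32779969   0.         253.0690734 ]
 [  0.         399.32779969 192.93403022]
 [  0.           0.           1.        ]] [1.09599294 0.56173802 0.78705963] [ 45.37917034   1.08252598 127.57059763] ['color', 'camera_matrix', 'xyz', 'orientation']
sleeve_center [{'location': [398.3, 289.9], 'confidence': 0.81}, {'location': [417.6, 266.5], 'confidence': 0.64}, {'location': [346.3, 231.4], 'confidence': 0.56}] [{'location': [346.1, 231.7], 'confidence': 0.97}, {'location': [421.4, 267.4], 'confidence': 0.67}, {'location': [400.9, 287.5], 'confidence': 0.56}]
shaft_seat [{'location': [151.1, 129.3], 'confidence': 0.56}] 
red_ring_center [] [{'location': [312.2, 202.9], 'confidence': 0.87}]
black_cap_center [{'location': [287.6, 239.1], 'confidence': 0.97}] [{'location': [288.9, 237.9], 'confidence': 0.74}]
top [[358.21222971   0.         258.69173928]
 [  0.         358.21222971 190.90004721]
 [  0.           0.           1.        ]] [0.3118338  0.12315167 1.07977419] [ 12.32928666  -0.16356974 -89.92708523] ['color', 'camera_matrix', 'xyz', 'orientation']
sleeve_center [{'l
[... 570 characters left out ...]
83.2], 'confidence': 0.64}]
{'time': 0.8, 'q': array([-7.47151420e+01,  4.97812157e+00,  1.00778646e+01,  9.50984462e+01,
        2.22719804e-03,  9.00012435e+01]), 'qd': array([-0.04504809,  0.00700418,  0.03980049,  0.00114586, -0.00146283,
        0.01839671]), 'joint_efforts': array([-1.86451916e-04, -5.20054007e+01,  4.64831078e+01,  1.67631493e-03,
       -5.63542949e-05, -1.91332765e-05]), 'ee_pos': array([ 0.14500103, -0.53054337,  0.23128848]), 'tcp_rot': array([ 1.79998703e+02, -2.22722618e-03,  1.52836145e+01]), 'wrist_force': array([-0.0128788 , -0.40080656,  0.63985981]), 'torque': array([-0.03351779,  0.01615403,  0.01029991]), 'grasp_force': 0.0, 'opening': 0.0856054424505875}
```

View pics/scene0.png

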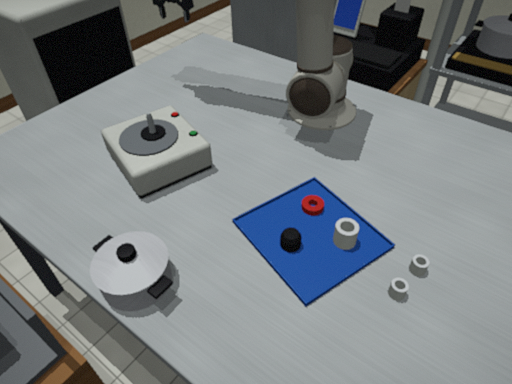

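View pics/top0.png

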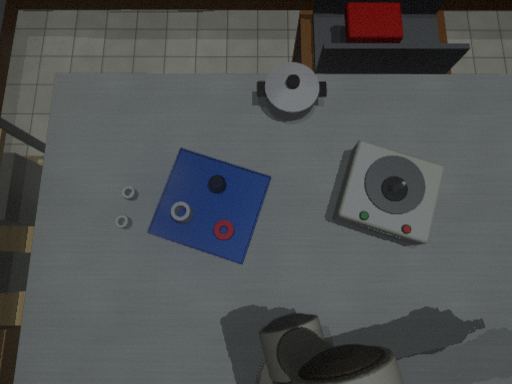

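The pictures show three white tubes. In the scene view they are at (346,232) in the tray, and at (420,265) and (399,289) on the table. In the top view they are at (181,211), (130,194) and (122,221). The one in the tray is the largest and matches the description. The red ring is at (222,229) and the cap at (217,183) in the top view. The shaft is near scene (151,122) and top (396,187). I'll confirm with enlarged crops and triangulate.

```bash
cat > h.py <<'E'
import numpy as np, cv2
from scipy.spatial.transform import Rotation as R
CAL={}
def setcal(c,d): CAL[c]=(np.array(d["camera_matrix"]),np.array(d["xyz"]),R.from_euler('xyz',d["orientation"],degrees=True).as_matrix())
def ray(c,p):
    K,t,M=CAL[c]; v=np.linalg.solve(K,[p[0],p[1],1.]); v=M@(v*[1,-1,-1]); return t,v/np.linalg.norm(v)
def proj(c,X):
    K,t,M=CAL[c]; v=M.T@(np.array(X)-t)*[1,-1,-1]; u=K@v; return u[:2]/u[2]
def tri(ps):
    A=np.zeros((3,3));b=np.zeros(3)
    rs=[ray(c,p) for c,p in ps]
    for t,v in rs: P=np.eye(3)-np.outer(v,v);A+=P;b+=P@t
    X=np.linalg.solve(A,b); return X,[np.linalg.norm((np.eye(3)-np.outer(v,v))@(X-t))*1e3 for t,v in rs]
def plane(c,p,z): t,v=ray(c,p); return t+v*(z-t[2])/v[2]
E
python3 - <<'E'
from workcell import bot
from h import *
im={}
for c in("scene","top"):
    d=bot.camera(c); setcal(c,d); im[c]=d["color"]
def crop(c,x,y,n=24): return cv2.resize(im[c][y-n:y+n,x-n:x+n],(380,290),interpolation=cv2.INTER_CUBIC) if 0 else cv2.resize(im[c][y-18:y+18,x-24:x+24],(384,288),interpolation=cv2.INTER_CUBIC)
cv2.imwrite("pics/crop1.png",np.vstack([np.hstack([crop("scene",346,232),crop("scene",151,128)]),np.hstack([crop("top",181,211),crop("top",396,187)])]))
for n,s,t in[("sleeve",(346.2,231.6),(182,211.5)),("small1",(419.5,267),(130,195)),("small2",(399.5,288.5),(121,220.5)),("seat",(151.1,129.3),(395.5,188.1)),("ring",(312.2,202.9),(221,229)),("cap",(288,238.5),(216,183.5))]:
    print(n,tri([("scene",s),("top",t)]))
tr=[plane("top",p,.014) for p in((182,149),(270,178),(243,263),(149,233))]; print(np.round(tr,3))
E
```

```text
sleeve (array([0.47605344, 0.34793536, 0.03826755]), [np.float64(2.4879929954265654), np.float64(2.487992995426622)])
small1 (array([0.51210988, 0.51086253, 0.07492398]), [np.float64(22.238846111409153), np.float64(22.238846111409238)])
small2 (array([ 0.47106852,  0.53102922, -0.04478754]), [np.float64(24.218723163987935), np.float64(24.218723163987722)])
seat (array([ 0.5317385 , -0.25806499,  0.11522987]), [np.float64(0.6749318217482192), np.float64(0.6749318217482665)])
ring (array([0.42831161, 0.22950383, 0.02487961]), [np.float64(2.03258881730605), np.float64(2.032588817306064)])
cap (array([0.56633667, 0.24692282, 0.02605106]), [np.float64(3.039732317337861), np.float64(3.0397323173378634)])
[[0.678 0.36  0.014]
 [0.585 0.086 0.014]
 [0.329 0.166 0.014]
 [0.416 0.446 0.014]]
```

View pics/crop1.png

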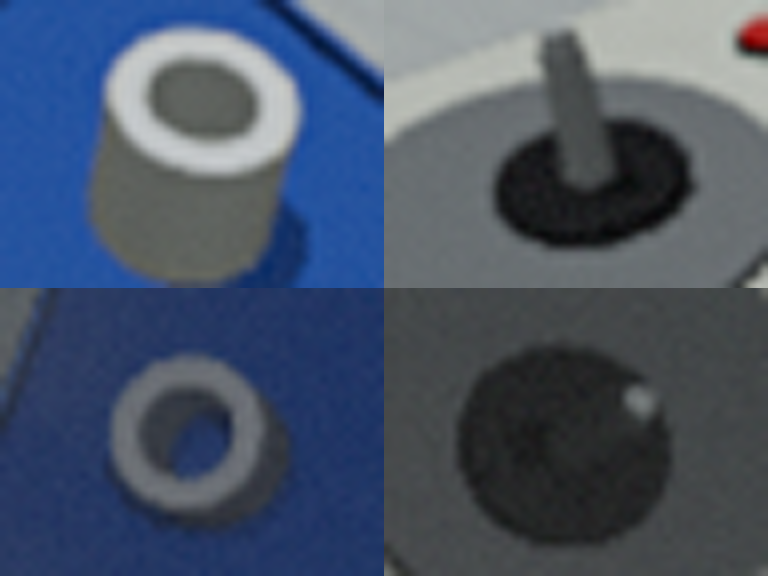

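The crop confirms that the tray tube is the large open sleeve, with its top ring centred at scene (346.9,226.2) and top (179.9,210.7). The shaft foot is at scene (152,132), its tip at scene (148.2,114) and top (403.6,183), and the boss is centred at top (394.1,188.2).

```bash
python3 - <<'E'
from workcell import bot
from h import *
for c in("scene","top"): setcal(c,bot.camera(c))
for n,s,t in[("sleevetop",(346.9,226.2),(179.9,210.7)),("seat",(152.2,132.2),(394.1,188.2)),("tip",(148.2,114),(403.6,183))]:
    X,e=tri([("scene",s),("top",t)]); print(n,X.round(4),np.round(e,1))
for z in(.06,): print(plane("scene",(346.9,226.2),z),plane("top",(179.9,210.7),z))
print(plane("scene",(152.2,132.2),.11),plane("top",(394.1,188.2),.11),plane("scene",(148.2,114),.172),plane("top",(403.6,183),.172))
o=bot.get_obs();print(o["time"])
E
```

```text
sleevetop [0.4759 0.3483 0.0582] [0.9 0.9]
seat [ 0.5327 -0.2565  0.1067] [0.5 0.5]
tip [ 0.5319 -0.2575  0.1683] [1.6 1.6]
[0.47691353 0.34958796 0.06      ] [0.47598271 0.34716971 0.06      ]
[ 0.53531126 -0.25195967  0.11      ] [ 0.53219606 -0.25561528  0.11      ] [ 0.53510197 -0.2505702   0.172     ] [ 0.53207118 -0.2573259   0.172     ]
1.0
```

Emit:
arm_command:
  series:
    - [0.551,-0.761,0,0]
    - [0.551,-0.761,0,0]
    - [0.551,-0.761,0,0]
    - [0.551,-0.761,0,0]
    - [0.551,-0.761,0,0]
  hand: 0.085

```text
time: 1.5
ee_pos: [0.2331, -0.2948, 0.2313]
tcp_rot: [180.0, -0.0, 15.2]
wrist_force: [1.3, 0.4, 0.7]
opening: 0.0848
grasp_force: 0.0
```

Emit:
arm_command:
  series:
    - [0.404,-0.558,0,0]
    - [0.404,-0.558,0,0]
    - [0.404,-0.558,0,0]
    - [0.404,-0.558,0,0]
    - [0.404,-0.558,0,0]

```text
time: 2.0
ee_pos: [0.3212, -0.0606, 0.2317]
tcp_rot: [180.0, -0.1, 15.3]
wrist_force: [1.2, -0.9, -0.3]
opening: 0.0853
grasp_force: 0.0
```

Emit:
arm_command:
  series:
    - [0.257,-0.355,0,0]
    - [0.257,-0.355,0,0]
    - [0.257,-0.355,0,0]
    - [0.257,-0.355,0,0]
    - [0.257,-0.355,0,0]

```text
time: 2.5
ee_pos: [0.419, 0.1388, 0.2315]
tcp_rot: [-178.8, -0.0, 17.7]
wrist_force: [1.2, 0.1, 0.0]
opening: 0.0849
grasp_force: 0.0
```

Emit:
arm_command:
  series:
    - [0.11,-0.187,0,0]
    - [0.11,-0.187,0,0]
    - [0.11,-0.187,0,0]
    - [0.11,-0.187,0,0]
    - [0.11,-0.187,0,0]

```text
time: 3.0
ee_pos: [0.4984, 0.2099, 0.2341]
tcp_rot: [-176.9, 0.1, 21.2]
wrist_force: [0.4, 0.0, -0.3]
opening: 0.0853
grasp_force: 0.0
```

Emit:
arm_command:
  series:
    - [0,0,0.04,0]
    - [0,0,0.08,0]
    - [0,0,0.1,0]
    - [0,0,0.1,0]
    - [0,0,0.1,0]

```text
time: 3.5
ee_pos: [0.4966, 0.2117, 0.1354]
tcp_rot: [-176.8, 0.1, 21.4]
wrist_force: [0.3, 0.0, 0.6]
opening: 0.085
grasp_force: 0.0
```

```bash
python3 - <<'E'
from workcell import bot
from h import *
im={}
for c in("scene","top"):
    d=bot.camera(c); setcal(c,d); im[c]=d["color"]
o=bot.get_obs(); print(o["time"],o["ee_pos"],o["tcp_rot"],o["q"].round(1))
M=R.from_euler('xyz',o["tcp_rot"],degrees=True).as_matrix()
D=M.T@(np.array([.4762,.348,.06])-o["ee_pos"]); print("tool shift to sleeve top",D.round(4))
def cr(c,x,y): return cv2.resize(im[c][y-36:y+36,x-48:x+48],(384,288),interpolation=cv2.INTER_CUBIC)
cv2.imwrite("pics/crop2.png",np.hstack([cr("scene",346,222),cr("top",181,211)]))
print(proj("scene",o["ee_pos"]),proj("top",o["ee_pos"]))
E
```

```text
3.6 [0.49726627 0.21196482 0.13659497] [-1.76747833e+02 -6.45169218e-02  2.14284607e+01] [ 21.4   2.7  -2.8  84.4   3.3 179.9]
tool shift to sleeve top [ 0.03   -0.1298  0.0841]
[295.36215144 183.88606101] [224.66387787 198.38496336]
```

View pics/crop2.png

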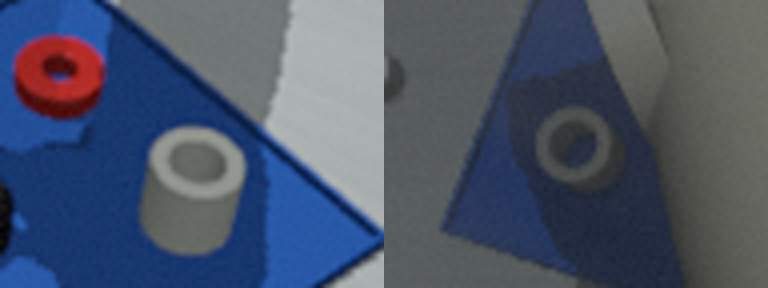

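The picture shows the sleeve at crop (195,190) and (575,150), undisturbed. Joint 6 has reached its limit, so the tool has tilted about 3°. I'll turn it back to a yaw near 60°.

Emit:
arm_command:
  series:
    - [0,0,0,-0.14]
    - [0,0,0,-0.28]
    - [0,0,0,-0.42]
    - [0,0,0,-0.56]
    - [0,0,0,-0.68]

```text
time: 4.1
ee_pos: [0.4973, 0.212, 0.1365]
tcp_rot: [-177.5, -2.1, 60.7]
wrist_force: [-0.2, 1.0, 1.4]
opening: 0.0846
grasp_force: 0.0
```

Emit:
arm_command:
  series:
    - [0,0,0,0]
    - [0,0,0,0]
    - [0,0,0,0]
    - [0,0,0,0]
    - [0,0,0,0]

```text
time: 4.6
ee_pos: [0.4965, 0.2117, 0.1347]
tcp_rot: [-177.4, -2.0, 60.3]
wrist_force: [-0.5, 0.1, 0.4]
opening: 0.0851
grasp_force: 0.0
```

```bash
cat > m.py <<'E'
import sys
from workcell import bot
from h import *
o=bot.get_obs(); print(o["time"],o["ee_pos"].round(4),o["tcp_rot"].round(2),o["q"].round(1),o["wrist_force"].round(1))
M=R.from_euler('xyz',o["tcp_rot"],degrees=True).as_matrix()
print("shift",(M.T@(np.array(eval(sys.argv[1]))-o["ee_pos"])).round(4))
E
python3 m.py "[.4762,.348,.1366]"
```

```text
4.6 [0.4965 0.2117 0.1347] [-177.42   -1.98   60.29] [ 21.4   2.8  -3.   84.3   3.3 141. ] [-0.5  0.1  0.4]
shift [ 0.1083 -0.085   0.0057]
```

Emit:
arm_command:
  series:
    - [0.03,-0.023,0.001,-0.14]
    - [0.06,-0.046,0.003,-0.28]
    - [0.08,-0.064,0.004,-0.42]
    - [0.1,-0.078,0.005,-0.56]
    - [0.109,-0.084,0.006,-0.7]

```text
time: 5.1
ee_pos: [0.4767, 0.35, 0.1361]
tcp_rot: [-179.3, -3.2, 100.9]
wrist_force: [-0.1, -0.4, -0.3]
opening: 0.085
grasp_force: 0.0
```

Emit:
arm_command:
  series:
    - [0,0,0,-0.1]
    - [0,0,0,-0.19]
    - [0,0,0,-0.19]
    - [0,0,0,-0.19]
    - [0,0,0,-0.19]

```text
time: 5.6
ee_pos: [0.4773, 0.348, 0.1362]
tcp_rot: [-179.9, -3.3, 111.2]
wrist_force: [0.4, -0.4, 0.4]
opening: 0.0852
grasp_force: 0.0
```

```bash
python3 m.py "[.4757,.3493,.025]"
```

```text
5.6 [0.4773 0.348  0.1362] [-179.91   -3.25  111.24] [ 34.6   9.    3.9  84.3   3.2 103.3] [ 0.4 -0.4  0.4]
shift [-0.0045 -0.0009  0.1111]
```

Emit:
arm_command:
  series:
    - [-0.002,-0.001,0.03,0]
    - [-0.003,-0.001,0.06,0]
    - [-0.004,-0.001,0.085,0]
    - [-0.0045,-0.001,0.1,0]
    - [-0.0045,-0.001,0.111,0]

```text
time: 6.1
ee_pos: [0.4754, 0.3491, 0.0242]
tcp_rot: [-179.9, -3.2, 111.3]
wrist_force: [0.8, -0.5, 0.1]
opening: 0.0845
grasp_force: 0.0
```

Emit:
arm_command:
  series:
    - [0,0,0,0]
    - [0,0,0,0]
    - [0,0,0,0]
    - [0,0,0,0]
    - [0,0,0,0]
  hand: 0.045
  grip_force: 40

```text
time: 6.6
ee_pos: [0.4763, 0.3498, 0.0266]
tcp_rot: [180.0, -3.3, 111.4]
wrist_force: [0.5, -0.0, 6.0]
opening: 0.0544
grasp_force: 43.2
```

Emit:
arm_command:
  series:
    - [0,0,0,0]
    - [0,0,0,0]
    - [0,0,0,0]
    - [0,0,0,0]
    - [0,0,0,0]

```text
time: 7.1
ee_pos: [0.4763, 0.3498, 0.0266]
tcp_rot: [180.0, -3.3, 111.4]
wrist_force: [-0.0, -0.5, 6.1]
opening: 0.0541
grasp_force: 43.2
```

Emit:
arm_command:
  series:
    - [0,0,-0.02,0]
    - [0,0,-0.05,0]
    - [0,0,-0.09,0]
    - [0,0,-0.13,0]
    - [0,0,-0.17,0]

```text
time: 7.6
ee_pos: [0.4791, 0.3402, 0.1966]
tcp_rot: [-179.9, -3.3, 111.4]
wrist_force: [0.5, 0.7, -0.6]
opening: 0.0541
grasp_force: 42.5
```

Emit:
arm_command:
  series:
    - [0,0,-0.015,0]
    - [0,0,-0.02,0]
    - [0,0,-0.02,0]
    - [0,0,-0.02,0]
    - [0,0,-0.02,0]

```text
time: 8.1
ee_pos: [0.4793, 0.3392, 0.2132]
tcp_rot: [-179.8, -3.2, 111.4]
wrist_force: [-0.3, -1.3, -1.1]
opening: 0.0541
grasp_force: 42.6
```

```bash
python3 m.py "[.532,-.2555,.2166]"; python3 - <<'E'
from workcell import bot
from h import *
d=bot.camera("scene"); setcal("scene",d); p=proj("scene",bot.get_obs()["ee_pos"]).astype(int);print(p)
cv2.imwrite("pics/crop3.png",cv2.resize(d["color"][p[1]-45:p[1]+45,p[0]-60:p[0]+60],(600,450),interpolation=cv2.INTER_CUBIC))
E
```

```text
8.1 [0.4793 0.3392 0.2132] [-179.77   -3.22  111.38] [ 33.7   9.3  12.7  93.    3.2 102.4] [-0.3 -1.3 -1.1]
shift [-0.5719 -0.1678 -0.0349]
[352 177]
```

View pics/crop3.png

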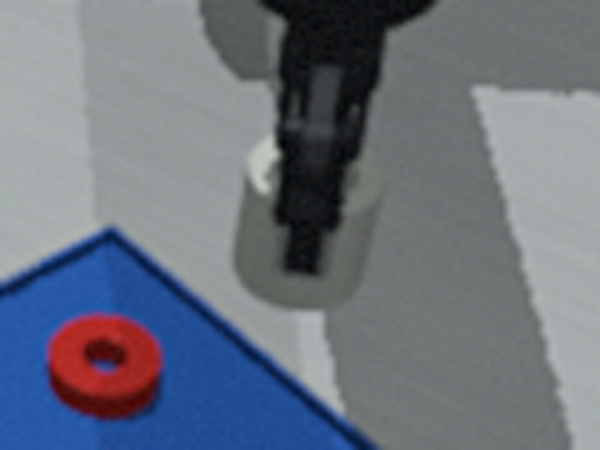

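The sleeve is held upright in the fingers, foot near crop (300,300), and the ring hasn't been disturbed. Next I carry it over.

Emit:
arm_command:
  series:
    - [-0.02,-0.006,-0.02,0]
    - [-0.06,-0.018,-0.025,0]
    - [-0.1,-0.029,-0.03,0]
    - [-0.145,-0.042,-0.034,0]
    - [-0.19,-0.056,-0.038,0]

```text
time: 8.65
ee_pos: [0.4973, 0.1388, 0.2414]
tcp_rot: [-179.9, -3.3, 111.4]
wrist_force: [0.6, 0.9, -0.4]
opening: 0.0539
grasp_force: 42.6
```

Emit:
arm_command:
  series:
    - [-0.04,-0.012,-0.002,0]
    - [-0.08,-0.024,-0.004,0]
    - [-0.12,-0.035,-0.006,0]
    - [-0.16,-0.047,-0.008,0]
    - [-0.2,-0.058,-0.01,0]

```text
time: 9.15
ee_pos: [0.5162, -0.0689, 0.2402]
tcp_rot: [-179.9, -3.3, 111.4]
wrist_force: [1.3, 0.3, -0.8]
opening: 0.0539
grasp_force: 42.6
```

```bash
python3 m.py "[.5325,-.254,.237]"
```

```text
9.15 [ 0.5162 -0.0689  0.2402] [-179.88   -3.27  111.38] [-9.1  2.9  8.9 97.7  2.8 59.5] [ 1.3  0.3 -0.8]
shift [-0.1782 -0.0524 -0.0069]
```

Emit:
arm_command:
  series:
    - [-0.04,-0.012,-0.001,0]
    - [-0.08,-0.024,-0.003,0]
    - [-0.12,-0.035,-0.005,0]
    - [-0.155,-0.045,-0.006,0]
    - [-0.175,-0.052,-0.007,0]

```text
time: 9.65
ee_pos: [0.5317, -0.2518, 0.2365]
tcp_rot: [-179.8, -3.3, 111.3]
wrist_force: [0.4, 0.3, -0.2]
opening: 0.054
grasp_force: 42.6
```

Emit:
arm_command:
  series:
    - [-0.003,0,0,0]
    - [-0.003,0,0,0]
    - [-0.003,0,0,0]
    - [-0.003,0,0,0]
    - [-0.003,0,0,0]

```text
time: 10.15
ee_pos: [0.5332, -0.2512, 0.2381]
tcp_rot: [-179.9, -3.2, 111.5]
wrist_force: [-0.6, 0.0, -0.8]
opening: 0.0544
grasp_force: 42.6
```

```bash
python3 m.py "[.5325,-.254,.199]"; python3 - <<'E'
from workcell import bot
from h import *
out=[]
for c in("scene","top"):
    d=bot.camera(c); setcal(c,d); im=d["color"].copy(); p=proj(c,[.5325,-.256,.172]); 
    print(c,p,"sleeve foot ctr",proj(c,bot.get_obs()["ee_pos"]+[0,-.002,-.0226]))
    x,y=p.astype(int); out.append(cv2.resize(im[y-36:y+36,x-32:x+32],(384,432),interpolation=cv2.INTER_CUBIC)); print(x-32,y-36)
cv2.imwrite("pics/crop4.png",np.hstack(out))
E
```

```text
10.15 [ 0.5332 -0.2512  0.2381] [-179.93   -3.24  111.45] [-26.2  13.3  20.2  99.3   2.1  42.3] [-0.6  0.  -0.8]
shift [-0.0046 -0.0017  0.0389]
scene [147.58671264 112.92873226] sleeve foot ctr [144.75998584  99.64219755]
115 76
top [403.07851494 182.83929174] sleeve foot ctr [408.94264622 178.45152137]
371 146
```

View pics/crop4.png

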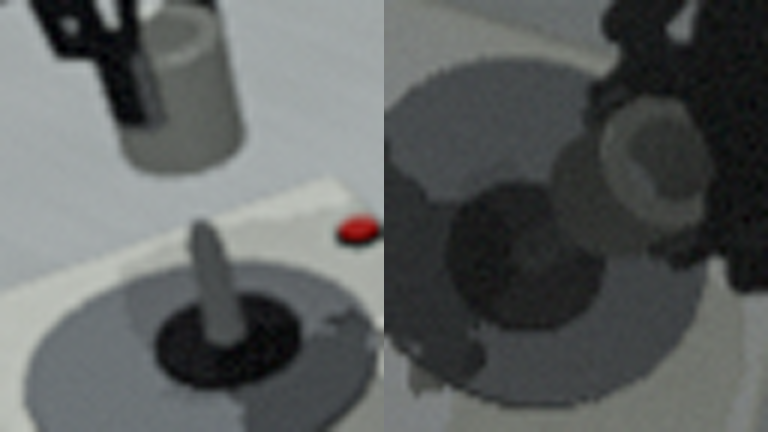

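The view shows the sleeve above the shaft: foot centre near crop-left (183,140), shaft tip at (203,222). This agrees with the predicted relative positions within about 1 px. I'll correct the last few mm and lower it.

Emit:
arm_command:
  series:
    - [-0.002,-0.001,0,0]
    - [-0.0035,-0.0017,0.01,0]
    - [-0.004,-0.0017,0.02,0]
    - [-0.0044,-0.0017,0.03,0]
    - [-0.0046,-0.0017,0.039,0]

```text
time: 10.75
ee_pos: [0.532, -0.2548, 0.197]
tcp_rot: [-179.9, -3.3, 111.4]
wrist_force: [0.6, -0.3, -0.2]
opening: 0.054
grasp_force: 42.6
```

```bash
python3 m.py "[.5325,-.254,.136]"
```

```text
10.75 [ 0.532  -0.2548  0.197 ] [-179.86   -3.3   111.37] [-26.6  12.6  14.8  94.7   2.1  42. ] [ 0.6 -0.3 -0.2]
shift [-0.0029  0.0009  0.0609]
```

Emit:
arm_command:
  series:
    - [-0.0005,0,0.007,0]
    - [-0.001,0,0.014,0]
    - [-0.0013,0,0.021,0]
    - [-0.0016,0,0.028,0]
    - [-0.002,0,0.035,0]

```text
time: 11.25
ee_pos: [0.5323, -0.2549, 0.163]
tcp_rot: [-179.9, -3.2, 111.4]
wrist_force: [0.2, 0.1, -0.3]
opening: 0.0541
grasp_force: 42.6
```

Emit:
arm_command:
  series:
    - [-0.0002,0,0.005,0]
    - [-0.0005,0,0.01,0]
    - [-0.0007,0,0.015,0]
    - [-0.001,0,0.02,0]
    - [-0.0012,0,0.023,0]

```text
time: 11.75
ee_pos: [0.5322, -0.2548, 0.14]
tcp_rot: [-179.9, -3.3, 111.4]
wrist_force: [-0.9, -0.4, -1.4]
opening: 0.0542
grasp_force: 42.6
```

Emit:
arm_command:
  series:
    - [0,0,0.001,0]
    - [-0.0001,0,0.002,0]
    - [-0.0002,0,0.003,0]
    - [-0.0002,0,0.004,0]
    - [-0.0003,0,0.005,0]

```text
time: 12.25
ee_pos: [0.5323, -0.2549, 0.1355]
tcp_rot: [-179.9, -3.2, 111.4]
wrist_force: [0.6, 0.3, 0.1]
opening: 0.0538
grasp_force: 42.6
```

Emit:
arm_command:
  series:
    - [0,0,0.001,0]
    - [0,0,0.0015,0]
    - [0,0,0.002,0]
    - [0,0,0.0025,0]
    - [0,0,0.003,0]

```text
time: 12.75
ee_pos: [0.5322, -0.2548, 0.1326]
tcp_rot: [-179.9, -3.2, 111.4]
wrist_force: [-1.6, 0.6, 2.5]
opening: 0.0539
grasp_force: 43.1
```

Contact starts right at the predicted home height. I'll press a little more and check.

Emit:
arm_command:
  series:
    - [0,0,0.0005,0]
    - [0,0,0.001,0]
    - [0,0,0.001,0]
    - [0,0,0.001,0]
    - [0,0,0.001,0]

```text
time: 13.25
ee_pos: [0.5322, -0.2548, 0.1326]
tcp_rot: [-180.0, -3.2, 111.4]
wrist_force: [-2.4, 1.4, 6.7]
opening: 0.0542
grasp_force: 43.4
```

```bash
python3 - <<'E'
from workcell import bot
from h import *
d=bot.camera("scene"); cv2.imwrite("pics/crop5.png",cv2.resize(d["color"][76:148,100:196],(576,432),interpolation=cv2.INTER_CUBIC))
E
```

```text
(no output)
```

View pics/crop5.png

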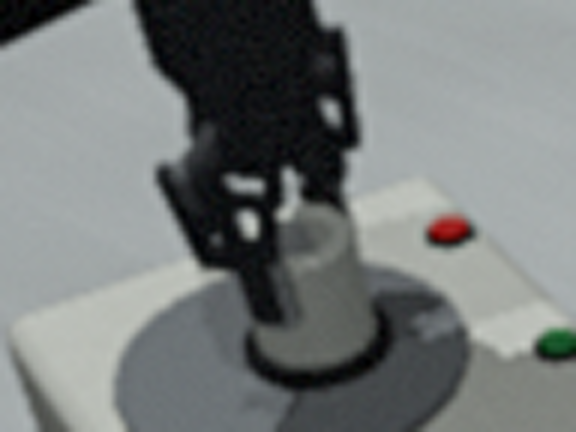

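The picture shows the sleeve seated on the boss at crop (315,300), with a black rim visible around its foot and the shaft inside. Next: open, then retreat straight up.

Emit:
arm_command:
  series:
    - [0,0,0,0]
    - [0,0,0,0]
    - [0,0,0,0]
    - [0,0,0,0]
    - [0,0,0,0]
  hand: 0.085

```text
time: 13.8
ee_pos: [0.5321, -0.2546, 0.1313]
tcp_rot: [-179.9, -3.3, 111.4]
wrist_force: [-1.2, 1.0, -0.0]
opening: 0.0853
grasp_force: 0.0
```

Emit:
arm_command:
  series:
    - [0,0,0,0]
    - [0,0,0,0]
    - [0,0,-0.003,0]
    - [0.0003,0,-0.006,0]
    - [0.0005,0,-0.01,0]

```text
time: 14.3
ee_pos: [0.5322, -0.2547, 0.1418]
tcp_rot: [-179.9, -3.3, 111.4]
wrist_force: [0.3, 0.2, -0.7]
opening: 0.085
grasp_force: 0.0
```

Emit:
arm_command:
  series:
    - [0.001,0,-0.02,0]
    - [0.002,0,-0.04,0]
    - [0.0035,0,-0.06,0]
    - [0.005,0,-0.085,0]
    - [0.006,0,-0.11,0]

```text
time: 14.8
ee_pos: [0.5323, -0.2548, 0.253]
tcp_rot: [-179.9, -3.2, 111.4]
wrist_force: [0.8, -0.8, -0.6]
opening: 0.0852
grasp_force: 0.0
```

Emit:
arm_command:
  series:
    - [0.04,0,-0.02,0]
    - [0.08,0,-0.02,0]
    - [0.12,0,-0.02,0]
    - [0.14,0,-0.02,0]
    - [0.14,0,-0.02,0]

```text
time: 15.3
ee_pos: [0.4813, -0.1239, 0.2811]
tcp_rot: [180.0, -3.2, 111.5]
wrist_force: [0.3, -0.3, 0.5]
opening: 0.0849
grasp_force: 0.0
```

```bash
python3 - <<'E'
from workcell import bot
from h import *
o=[]
for c,x,y in(("scene",148,112),("top",398,187)):
    d=bot.camera(c); o.append(cv2.resize(d["color"][y-36:y+36,x-32:x+32],(384,432),interpolation=cv2.INTER_CUBIC))
cv2.imwrite("pics/crop6.png",np.hstack(o))
E
```

```text
(no output)
```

View pics/crop6.png

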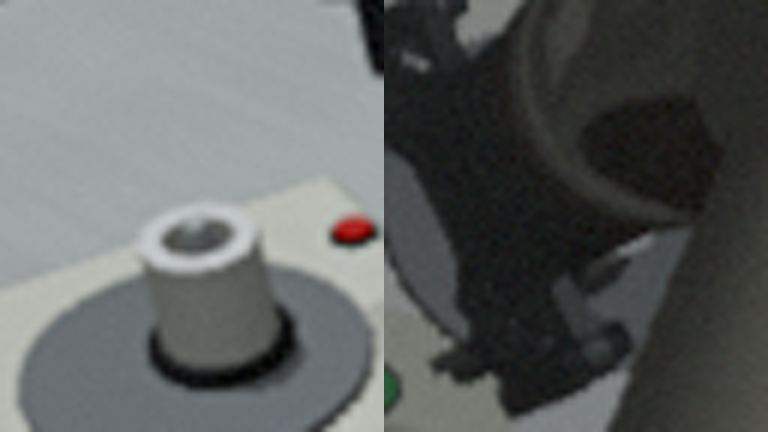

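The sleeve sits upright on the boss at crop-left (215,300), with the shaft tip visible inside its bore at (195,228) and the gripper clear.

```bash
python3 -c "
from workcell import bot
print(bot.job_done())"
```

```text
the job is handed in; nothing more can be done
None
```

The white sleeve is fully home and upright on the drive shaft, let go only once seated; I never touched the red ring or black cap, and the job was handed in at about 15 s (no verdict came back).

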